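# Clamp an LED module in the sloping inspection nest

### The job

Load the long LED module into the sloping inspection nest, LEDs up: lower it until it lies flat on the plate, clear of the fences, and only then let go, so that it slides down and rests fully home against both fences in the corner. Then push the toggle clamp's handle over until it snaps past centre onto its stop and the rubber foot holds the module down; do not force the clamp or the nest, and leave everything else on the bench where it is.

Things in the scene. Friction and masses are not known exactly. Their poses are not given: they have to be found in the camera images.
- module: The part to load: finned aluminium LED module 160 mm long (its y), 50 wide (x), 25 thick, 0.23 to 0.39 kg, white LED strip 94 mm long in the middle of its top, bare metal at both ends; the same either way round. Starts LEDs up on a 3 mm black mat at the robot's right. Origin: centre of its underside; z up through the LEDs.
- plate: Sloping top plate of the nest, slick white plastic. Origin on the surface; x up-slope away from the robot (falls 24 deg toward it), y up-slope to the left (falls 18 deg to the right), z its normal (29 deg from vertical). Surface x -75 to 75, y -120 to 215 mm. The clamp stands on it: steel base at x -61 to -9, y 113 to 207, 60 mm high, all at x = -35 mid.
- corner (a point): Locating corner, at x -60, y -100, z 0 mm of the plate: inner faces of two steel fences 18 mm high on the low edges, one along the plate's y (y -108 to 92 mm), one along x (x -74 to 46 mm). Home: module 160 mm side along y against both, its origin at x -35, y -20, z 0 of the plate. Friction 0.10 to 0.14: a module let go clear of the fences slides home.
- fixture: The whole nest (stand, plate, clamp), screwed to the bench. Origin at bench level below the plate's origin, which is 92 mm higher; same yaw. Foot about 170 x 340 mm.
- clamp_handle (a joint): Handle's angle against the clamp bar, rad: 0 open (as it starts), grows as the handle is pushed to plate +y and down. The foot meets a module at about 1.87; it goes over centre at about 2.25 and rests on the stop at 2.43. Before centre the sprung foot throws it back, past it the handle snaps to the stop. Pivots are stiff: it stays where left in between. Pushing the grip takes 2 to 5 N, the hump before centre 8 to 12 N.
- handle_end (a point): Middle of the handle's free end, 162 mm from its pivot. Black grip 22 mm wide (plate x), 18 thick, over the last 92 mm. It swings in the plane x = -35 mm of the plate. Plate y, z in mm: 159, 193 open (handle standing square to the plate); 242, 171 half way; 273, 132 where the foot meets a module; 298, 50 on the stop (handle level with the plate).
- handle_pivot (a point): Pin the handle turns on; it rides on the clamp bar. In the plate's frame (mm) at y 154, z 31 open and y 137, z 45 closed.
- clamp_pad: Domed rubber foot at the front end of the clamp bar, 24 mm across, stiffly sprung. Origin: its pressing point; at y 80, z 89 mm of the plate when open (bar raised 57 deg, its top 125 mm above the plate, in front of the handle and below its last 60 mm); closed it presses on the module's top at y 45.
- driver: Bystander: another plain aluminium housing without LEDs, 104 x 50 x 30 mm, on the mat; it and the module may lie in either place. Origin: centre of its underside. Leave it.
- screwdriver: Bystander: screwdriver, 170 mm, lying beyond the mat. Leave it.
- scanner: Bystander: hand scanner, 190 mm long, 34 mm high, lying between robot and nest. Leave it.
- cleaner: Bystander: white bottle, 56 mm across, 130 mm high, behind the nest. Leave it.
- tape_core: Bystander: cardboard ring, 84 mm across, 24 mm high, behind the nest. Leave it.
- parts_tray: Bystander: black open tray 100 x 140 x 35 mm. Leave it.
- mouse: Bystander: computer mouse 105 x 60 x 30 mm. Leave it.
- pen_pot: Bystander: grey cup, 70 mm across, 85 mm high. Leave it.

How it is judged:
On the way, in this order (a step that is already met when the one before it is completed fails the run):
1. the module, still held, lies flat on the plate (underside within 9 mm of it, within 8 degrees of parallel) (z of module in the frame of plate between -0.004 and 0.009 m and angle between the z axis of module and the z axis of plate, either way round below 0.14 rad and x of module in the frame of plate between -0.045 and 0.08 m and y of module in the frame of plate between -0.03 and 0.08 m and contact force between the fingers and module above 1 N), for 0.1 s.
2. the module is let go and home in the corner (within 3.5 mm), with the clamp still open (x of module in the frame of plate between -0.0385 and -0.0315 m and y of module in the frame of plate between -0.0235 and -0.0165 m and z of module in the frame of plate between -0.003 and 0.004 m and angle between the y axis of module and the y axis of plate, either way round below 0.04 rad and angle between the z axis of module and the z axis of plate, either way round below 0.05 rad and contact force between the fingers and module below 0.3 N and value of joint clamp_handle below 1.2 rad), for 0.2 s.
At the end, for the whole second after the job is handed in: Module LEDs up, flat and home against both fences (origin within 3.5 mm of home in the plate's x and y, within 2 degrees of square, underside within 4 mm of the plate), at rest; handle past dead centre (clamp_handle above 2.36 rad) and foot pressing on the module with over 20 N (x of module in the frame of plate between -0.0385 and -0.0315 m and y of module in the frame of plate between -0.0235 and -0.0165 m and z of module in the frame of plate between -0.003 and 0.004 m and angle between the y axis of module and the y axis of plate, either way round below 0.04 rad and angle between the z axis of module and the z axis of plate, either way round below 0.05 rad and value of joint clamp_handle above 2.36 rad and contact force between clamp_pad and module above 20 N and linear speed of module below 0.01 m/s); the robot touches nothing.
It fails at once if a bystander moved by more than 30 mm (distance of any of driver, screwdriver, cleaner, mouse, scanner, tape_core, parts_tray, pen_pot from where it was at the start of the episode above 0.03 m).
It fails at once if the nest or its clamp is forced: pushed by the fingers with more than 45 N (contact force between the fingers and fixture above 45 N).
It also fails if it takes over 54 s, if anything falls off the work surface, if the arm or the gripper's body presses on something with over 40 N, if the wrist force passes 120 N, or if a joint passes its speed limit or range.

### The arm

A 7-joint arm with a two-finger parallel gripper is mounted at the origin on the work surface. World frame = base frame: x ahead of the robot, y to its left, z up, the work surface at z = 0. Lengths are in m, angles in rad, forces in N, time in s.
With the tool pointing down it reaches from about 0.4 to 0.85 m from the base axis. Payload 4.5 kg.
Tool frame: the origin (TCP) lies on the centre line of the jaws, within the pads' length; the fingertips stand r.tips_ahead ahead of it and the grasp point (between the pads) is the TCP (r.tips_ahead is the distance from the TCP to the fingertips, in m); z points along the fingers, y is the direction in which the jaws open and shut (so a half turn about z gives the same grasp; the last joint's range is limited). The gripper opens to 88 mm and grips with 3 to 60 N. Pads are 18 mm wide; open, the fingers measure 123 mm over their backs; the gripper's body (75 mm by 187 mm) begins 45 mm behind the grasp point.
Start: joints at [-1.272, 0.689, -0.195, 1.565, 0.157, 0.902, -0.215], TCP at [0.164, 0.603, 0.258] pointing down, gripper open.
Joint ranges: [-3.01, 3.01], [-0.46, 2.08], [-1.47, 1.51], [0.13, 2.56], [-1, 4.14], [0.04, 2.09], [-2.66, 2.66]. Speed limits (rad/s): [2.57, 2.57, 3.14, 3.14, 3.14, 3.14, 3.14].

### API

Orientations are given as a unit quaternion [x, y, z, w].
In Python, from plant import r gives the robot as it stands.
- The arm moves only by the shell command python3 -m inch 'ROWS' [FORCE]. ROWS is JSON, a list of rows, each a list of 5 numbers: the shift along the world's x, y, z in units of 25 mm (1.0 is 25 mm), then the turn about the world's z in units of 6 degrees (1.0 is 6 degrees), then the finger opening in mm, from 0 to 88.1. A call has 1 to 5 rows; each row shifts and turns the commanded pose from where the row before left it; what a row does not reach is not made up. A row lasts 1/10 s, in which the tool goes at most 50 mm and 8.59 degrees, less where a joint would pass 70% of its speed; a pose out of reach is approached as far as the arm can. A call is refused whole if a number of a shift passes 1 or a number of a turn 1, either way. A call with a gripper value outside its range is refused whole. The fingers move at their own pace and stop on an object; FORCE is the grip in N (left out, the last holds). Time passes only in rows, so rows that do not move let the fingers close. It gives the time, the measured TCP pose, the force and the opening at its end, in the units of the state.
- r.get_state(): the state, without advancing time (a new reading comes with each control period).
- r.snapshot(name): name is "scene" or "top"; returns a dict with "pixels" (480x640x3 uint8, red, green, blue), "range_z" (480x640 float32, m along the optical axis (not along the pixel's ray), 0 where there is no reading), "K" (3x3 intrinsics, pixels), "k1" (the pictures are not rectified: a ray, as slopes to the right and down, at radius r is drawn at 1 + k1 r^2 times it, then the intrinsics apply), "position" and "attitude" of the camera in the world. Camera axes: x right, y up, looking along -z (the intrinsics and any distortion apply to the point x, -y, -z); pixel columns grow to the right and rows downward; lengths in m; the calibration is good to about 2 mm. A picture is of the moment at which its call begins.
- r.finish_job(): hands the job in, once; it reports no verdict.
The state is a dict: "clock": time; "q": joint angles; "qd": joint speeds; "joint_torque": joint torques, N m; "tool_pos": TCP position; "eef_rot": TCP orientation; "contact_force": force on the tool from outside, world axes, zero at the start; "moment": the same for the moment, N m; "opening": opening from 0.0 (shut) to 1.0 (fully open).
Only numpy, scipy, OpenCV 4.12 (cv2) and the standard library are available. Lean on these libraries where they do the work, as an engineer would, in place of code of your own. Each camera call takes 0.05 s, during which the arm holds its last target. There are 200 camera calls.

## Working session

There is one attempt and no reset: what is moved stays moved. The work goes in short steps, Python scripts to look and compute and a shell command to move; the robot and the scene stay as the last step left them, time stands still between calls to the robot, and variables do not carry over. Pictures are saved under pics/ and viewed, about 8 in all and at most 12, crops included, and the job is handed in when it is done.

```bash
mkdir -p pics; ls; cat > h.py <<'E'
import numpy as np, cv2
from scipy.spatial.transform import Rotation as R
from plant import r
def snap(cam,name=None):
    s=r.snapshot(cam)
    if name: cv2.imwrite(f'pics/{name}.png',s['pixels'][:,:,::-1])
    return s
def att(s):
    a=np.array(s['attitude'])
    return a if a.shape==(3,3) else R.from_quat(a).as_matrix()
def cloud(s):
    K=np.array(s['K']);k=s['k1'];h,w=s['range_z'].shape
    u,v=np.meshgrid(np.arange(w),np.arange(h))
    p=cv2.undistortPoints(np.stack([u,v],-1).reshape(-1,1,2).astype(float),K,np.array([k,0,0,0,0.])).reshape(h,w,2)
    z=s['range_z']
    P=np.stack([p[...,0]*z,-p[...,1]*z,-z],-1)
    W=P@att(s).T+np.array(s['position'])
    W[z==0]=np.nan
    return W
E
python3 - <<'E'
from h import *
for c in('scene','top'):
    s=snap(c,c+'0'); print(c,s['position'],s['attitude'],s['K'],s['k1'])
st=r.get_state(); print(st, r.tips_ahead)
E
```

```text
pics
scene [ 1.53337675 -0.62372668  0.93867276] [0.41698628 0.2359769  0.41870821 0.77144072] [[530.21491438   0.         317.10362282]
 [  0.         530.21491438 236.62863541]
 [  0.           0.           1.        ]] 0.0011165352772172586
top [0.41105241 0.0257435  1.53661193] [ 0.03223563 -0.03594597 -0.69579289  0.71661776] [[492.55697392   0.         317.14662254]
 [  0.         492.55697392 237.44124158]
 [  0.           0.           1.        ]] 0.007910272018790042
{'clock': 0.1, 'q': array([-1.27220651,  0.68991749, -0.19451029,  1.56621231,  0.15731568,
        0.90252295, -0.21510578]), 'qd': array([-0.00119633, -0.00081411,  0.00119931, -0.00321991, -0.0001273 ,
       -0.00060633, -0.00012257]), 'joint_torque': array([-4.36317481e-03, -5.28509116e+01, -1.27163585e+00, -1.53839618e+01,
       -5.24804858e-02,  2.02195166e-03,  3.54788915e-05]), 'tool_pos': array([0.16347686, 0.60269072, 0.25698651]), 'eef_rot': array([ 1.31974078e-01,  9.91252817e-01, -8.33144138e-04, -4.00954650e-05]), 'contact_force': array([-1.18220221, -0.12035037,  0.0469459 ]), 'moment': array([-0.02355232,  0.00145074,  0.02674732]), 'opening': 0.9978625816537648} 0.019
```

View pics/scene0.png

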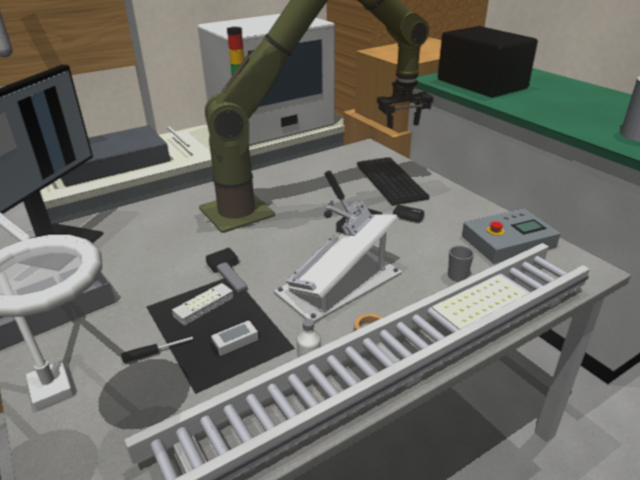

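View pics/top0.png

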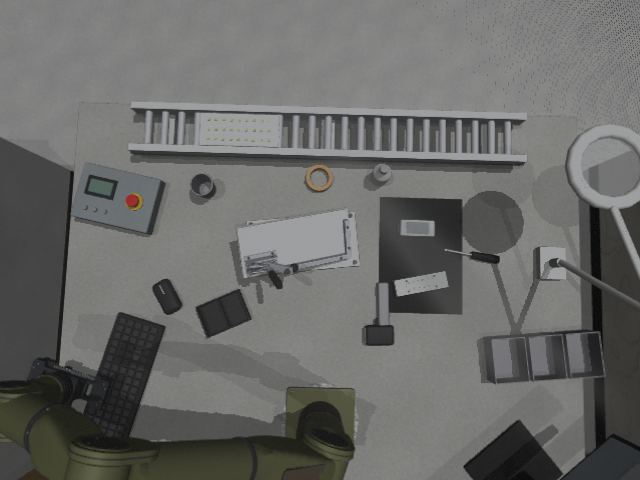

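The scene view shows the LED module (about 203,300) on the mat, the driver at 235,337 and the nest at 335,260. In the top view the module is at (421,284), the driver at (418,228), and the plate is at 240–355 × 210–275 with the handle at (275,275). Next I'll measure them.

```bash
cat > meas.py <<'E'
from h import *
def nest(W,px,verbose=1):
    c0,c1,r0,r1=px
    P=W[r0:r1,c0:c1].reshape(-1,3); P=P[np.isfinite(P).all(1)]
    P=P[(P[:,2]>.03)&(P[:,2]<.25)]
    rng=np.random.default_rng(0);best=0
    for _ in range(400):
        a,b,c=P[rng.choice(len(P),3,False)]
        n=np.cross(b-a,c-a)
        if np.linalg.norm(n)<1e-6: continue
        n/=np.linalg.norm(n);n*=np.sign(n[2])
        if abs(np.degrees(np.arccos(n[2]))-29)>5: continue
        m=abs((P-a)@n)<.003
        if m.sum()>best: best=m.sum();M=m
    Q=P[M];c=Q.mean(0);n=np.linalg.svd(Q-c,full_matrices=False)[2][2];n*=np.sign(n[2])
    return P,Q,c,n
if __name__=='__main__':
    s=r.snapshot('top');W=cloud(s);img=s['pixels']
    P,Q,c,n=nest(W,(225,370,200,290))
    print('plane',len(Q),c,n,np.degrees(np.arccos(n[2])),'grad az',np.degrees(np.arctan2(-n[1],-n[0])))
    rect=cv2.minAreaRect((Q[:,:2]*1000).astype(np.float32)); print('plate hull rect xy',rect)
    # module
    Pm=W[262:304,385:458]; m=(Pm[...,2]>.018)&(Pm[...,2]<.05)
    im=img[262:304,385:458]; b=im.min(2)>100
    for nm,mm in(('z',m),('bright',b)):
        q=Pm[mm]; print(nm,len(q),np.median(q[:,2]),cv2.minAreaRect((q[:,:2]*1000).astype(np.float32)))
    np.save('W.npy',W)
    print('mat z',np.nanmedian(W[240:262,385:395,2]),'bench',np.nanmedian(W[300:320,300:350,2]))
E
python3 meas.py
```

```text
plane 3082 [0.54425363 0.08640125 0.11348446] [-0.3335874  -0.34979552  0.87542135] 28.90511869343189 grad az 46.35865674327038
plate hull rect xy ((533.781494140625, 80.6421890258789), (137.92527770996094, 336.044921875), 14.16617202758789)
z 953 0.0288297443818204 ((416.9215393066406, -283.0263366699219), (62.98842239379883, 201.8260498046875), 14.4019136428833)
bright 912 nan ((419.56298828125, -280.5505065917969), (58.39591598510742, 200.6678466796875), 16.544755935668945)
mat z 0.003992095942807028 bench 0.0007222331509159075
```

```bash
cat > m2.py <<'E'
from meas import *
def raster_rect(q,res=2.,k=5):
    o=q.min(0)-.02; g=((q-o)*1000/res).astype(int)
    I=np.zeros(g.max(0)+12,np.uint8); I[g[:,0],g[:,1]]=255
    I=cv2.morphologyEx(I,cv2.MORPH_CLOSE,np.ones((5,5)));I=cv2.morphologyEx(I,cv2.MORPH_OPEN,np.ones((k,k)))
    c=max(cv2.findContours(I,cv2.RETR_EXTERNAL,cv2.CHAIN_APPROX_NONE)[0],key=cv2.contourArea)
    (b,a),sz,ang=cv2.minAreaRect(c)
    box=cv2.boxPoints(((b,a),sz,ang))[:,::-1]+.5
    return o+box*res/1000
def up(W,f=3):
    return cv2.resize(W,None,fx=f,fy=f,interpolation=cv2.INTER_LINEAR)
if __name__=='__main__':
    W=np.load('W.npy')
    P,Q,c,n=nest(up(W[200:290,225:370].astype(np.float32)),(0,435,0,270))
    e1=np.array([1,0,-n[0]/n[2]]);e1/=np.linalg.norm(e1);e2=np.cross(n,e1)
    q=np.stack([(Q-c)@e1,(Q-c)@e2],1)
    box=raster_rect(q,k=9)
    B=c+box[:,:1]*e1+box[:,1:]*e2
    print('n',n,'plate corners\n',B.round(4)); 
    for i in range(4):
        d=B[(i+1)%4]-B[i];print(np.linalg.norm(d).round(4),(d/np.linalg.norm(d)).round(3),'az',np.degrees(np.arctan2(d[1],d[0])).round(1))
    Pm=up(W[262:304,385:458].astype(np.float32)).reshape(-1,3)
    q=Pm[(Pm[:,2]>.022)&(Pm[:,2]<.04)]
    b=raster_rect(q[:,:2].astype(float),k=9);print('module',b.mean(0),b.round(4),np.median(q[:,2]))
    for i in range(2):
        d=b[i+1]-b[i];print(np.linalg.norm(d),np.degrees(np.arctan2(d[1],d[0])))
E
python3 m2.py
```

```text
n [-0.34560922 -0.34668377  0.8719889 ] plate corners
 [[ 0.5152 -0.082   0.0347]
 [ 0.4373  0.2297  0.1278]
 [ 0.5633  0.2445  0.1836]
 [ 0.6412 -0.0672  0.0906]]
0.3345 [-0.233  0.932  0.278] az 104.0
0.1386 [0.909 0.107 0.403] az 6.7
0.3345 [ 0.233 -0.932 -0.278] az -76.0
0.1386 [-0.909 -0.107 -0.403] az -173.3
module [ 0.42522024 -0.30163319] [[ 0.4167 -0.3859]
 [ 0.3827 -0.2284]
 [ 0.4338 -0.2173]
 [ 0.4678 -0.3749]] 0.02890609
0.16119514619804662 102.17144928761782
0.052287793606295534 12.171446472329794
```

```bash
python3 -m inch '[[1,-1,1,0,80],[1,-1,1,0,80],[1,-1,1,0,80],[1,-1,1,0,80],[1,-1,1,0,80]]'
python3 -m inch '[[1,-1,1,0,80],[1,-1,1,0,80],[1,-1,0,0,80],[1,-1,0,0,80],[1,-1,0,0,80]]'
```

```text
clock: 0.65
tool_pos: [0.2894, 0.4768, 0.3835]
eef_rot: [0.132, 0.991, -0.0, -0.0]
contact_force: [0.7, 1.3, -0.3]
opening: 0.911
clock: 1.15
tool_pos: [0.4143, 0.352, 0.4328]
eef_rot: [0.132, 0.991, -0.0, 0.0]
contact_force: [0.7, 0.1, 0.8]
opening: 0.907
```

```bash
python3 -m inch '[[0.5,-1,0,-1,80],[0,-1,0,-1,80],[0,-1,0,-1,80],[0,-1,0,-1,80],[0,-1,0,-1,80]]'
python3 -m inch '[[0,-1,0,-1,80],[0,-1,0,-1,80],[0,-1,0,-1,80],[0,-1,0,-1,80],[0,-1,0,-1,80]]'
```

```text
clock: 1.65
tool_pos: [0.4258, 0.227, 0.4325]
eef_rot: [0.386, 0.922, -0.0, -0.0]
contact_force: [0.3, -0.4, -1.0]
opening: 0.906
clock: 2.15
tool_pos: [0.4257, 0.1022, 0.4326]
eef_rot: [0.612, 0.791, -0.0, -0.0]
contact_force: [1.1, 0.0, -0.8]
opening: 0.909
```

```bash
python3 -m inch '[[0,-1,0,-0.43,80],[0,-1,0,0,80],[0,-1,0,0,80],[0,-1,0,0,80],[0,-1,0,0,80]]'
python3 -m inch '[[-0.1,-1,-1,0,80],[0,-1,-1,0,80],[0,-1,-1,0,80],[0,-1,-1,0,80],[0,-1,-1,0,80]]'
python3 -m inch '[[0,-1,-1,0,80],[0,-1,-1,0,80],[0,-1,-1,0,80],[0,-1,-1,0,80],[0,-1,-1,0,80]]'
python3 -m inch '[[0,-0.77,0,0,80],[0,0,-1,0,80],[0,0,-1,0,80],[0,0,0,0,80]]'
python3 - <<'E'
from h import *
snap('scene','pre')
E
```

```text
clock: 2.65
tool_pos: [0.4257, -0.0227, 0.4326]
eef_rot: [0.628, 0.779, -0.0, -0.0]
contact_force: [0.2, 0.5, -0.2]
opening: 0.909
clock: 3.15
tool_pos: [0.4233, -0.1476, 0.3068]
eef_rot: [0.628, 0.779, 0.0, 0.0]
contact_force: [0.5, -0.1, 0.7]
opening: 0.906
clock: 3.65
tool_pos: [0.4235, -0.2726, 0.1815]
eef_rot: [0.628, 0.779, 0.0, -0.0]
contact_force: [0.2, 0.3, 0.2]
opening: 0.907
clock: 4.05
tool_pos: [0.422, -0.29, 0.1303]
eef_rot: [0.628, 0.778, -0.0, -0.003]
contact_force: [-1.1, -0.6, 0.1]
opening: 0.909
```

View pics/pre.png

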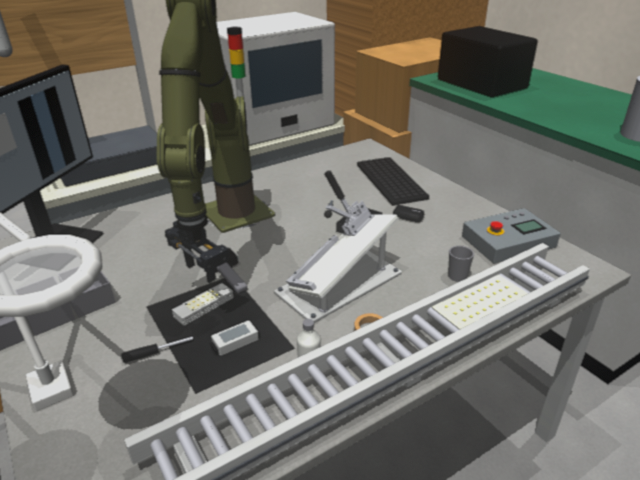

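The gripper is square above the module (203,300), and the scanner at (230,270) is clear. I'll descend and grip.

```bash
python3 -m inch '[[0,0,-1,0,80],[0,0,-1,0,80],[0,0,-1,0,80],[0,0,-0.9,0,80],[0,0,0,0,80]]'
python3 -m inch '[[0,0,0,0,40],[0,0,0,0,40],[0,0,0,0,40],[0,0,0,0,40],[0,0,0,0,40]]' 20
python3 -m inch '[[0,0,0.5,0,40],[0,0,1,0,40],[0,0,1,0,40],[0,0,0,0,40]]'
```

```text
clock: 4.6
tool_pos: [0.4232, -0.2905, 0.0343]
eef_rot: [0.627, 0.779, -0.0, -0.001]
contact_force: [-0.8, 0.6, -0.3]
opening: 0.913
clock: 5.1
tool_pos: [0.4241, -0.2913, 0.0362]
eef_rot: [0.628, 0.779, 0.0, 0.001]
contact_force: [0.3, 0.2, 6.9]
opening: 0.561
clock: 5.5
tool_pos: [0.4247, -0.2919, 0.1006]
eef_rot: [0.628, 0.778, 0.0, 0.002]
contact_force: [0.5, -1.3, -2.4]
opening: 0.566
```

```bash
cat > pl.py <<'E'
import numpy as np
from scipy.spatial.transform import Rotation as R
RP=(R.from_euler('z',6.8,degrees=True)*R.from_euler('y',-24,degrees=True)*R.from_euler('x',18,degrees=True)).as_matrix()
O=np.array([.5455,.0364,.092])
def w(x,y,z=0): return O+RP@(np.array([x,y,z])/1000)
def p(v): return RP.T@(np.array(v)-O)*1000
E
python3 - <<'E'
from pl import *
n=RP[:,2]
print(RP.round(3))
for az,c in((60,(25,-18)),(60,(20,-10)),(75,(20,-8)),(85,(20,-8))):
    a=np.radians(az); h=np.array([np.cos(a),np.sin(a),0]); j=np.array([np.sin(a),-np.cos(a),0])
    d=np.cross(n,j); d*=np.sign(d@h); d/=np.linalg.norm(d)   # module y lying on plate
    dp=RP.T@d; print(az,'roll err',np.degrees(np.arcsin(abs(n@j))),'pitch',np.degrees(np.arcsin(d[2])),'theta',np.degrees(np.arctan2(dp[0],dp[1])))
    C=w(*c); print(' centre',C,'grip pt on plate',C+.01*d)
for q in((-35,159,193),(-35,80,89),(-35,242,171),(-35,273,132),(-35,298,50),(-60,-100,0),(-35,137,45)): print(q,w(*q).round(3))
E
```

```text
[[ 0.907 -0.237 -0.348]
 [ 0.108  0.929 -0.353]
 [ 0.407  0.282  0.869]]
60 roll err 7.159855369622219 pitch 28.876635612684243 theta 42.502029383759606
 centre [0.57245142 0.02237347 0.097087  ] grip pt on plate [0.57682972 0.02995692 0.10191625]
60 roll err 7.159855369622219 pitch 28.876635612684243 theta 42.502029383759606
 centre [0.56601652 0.02926851 0.09731172] grip pt on plate [0.57039482 0.03685196 0.10214098]
75 roll err 14.14677829036362 pitch 26.36196348647449 theta 28.985484322999962
 centre [0.56554169 0.03112747 0.09787632] grip pt on plate [0.56786072 0.03978223 0.10231673]
85 roll err 18.38871026120805 pitch 23.711089967233214 theta 19.54853586571106
 centre [0.56554169 0.03112747 0.09787632] grip pt on plate [0.56633967 0.04024848 0.10189757]
(-35, 159, 193) [0.409 0.112 0.29 ]
(-35, 80, 89) [0.464 0.076 0.178]
(-35, 242, 171) [0.397 0.197 0.295]
(-35, 273, 132) [0.403 0.24  0.27 ]
(-35, 298, 50) [0.426 0.292 0.205]
(-60, -100, 0) [ 0.515 -0.063  0.039]
(-35, 137, 45) [0.466 0.144 0.156]
```

```bash
python3 -m inch '[[0,0,1,0,40],[0,0,1,0,40],[0,0,1,0,40],[0,0.5,1,0,40],[0,1,1,0,40]]' 20
python3 -m inch '[[0.6,1,1,-1,40],[0.6,1,1,-1,40],[0.6,1,0,-1,40],[0.6,1,0,-1,40],[0.6,1,0,-1,40]]'
python3 -m inch '[[0.6,1,0,-1,40],[0.6,1,0,-1,40],[0.6,1,0,0,40],[0.6,1,0,0,40],[0.4,1,0,0,40]]'
python3 -m inch '[[0,1,-0.5,0,40],[0,0,-1,0,40],[0,0,-1,0,40],[0,0,0,0,40]]'
python3 - <<'E'
from h import *
s=snap('scene');cv2.imwrite('pics/hov.png',cv2.resize(s['pixels'][150:350,220:440,::-1],None,fx=3,fy=3))
E
```

```text
clock: 6.0
tool_pos: [0.4229, -0.2547, 0.2232]
eef_rot: [0.629, 0.777, -0.001, 0.0]
contact_force: [0.2, 0.6, -2.5]
opening: 0.568
clock: 6.5
tool_pos: [0.4984, -0.1271, 0.2723]
eef_rot: [0.809, 0.588, -0.0, -0.001]
contact_force: [0.0, -0.3, -3.0]
opening: 0.565
clock: 7.0
tool_pos: [0.5687, -0.002, 0.2717]
eef_rot: [0.865, 0.502, -0.001, -0.0]
contact_force: [0.0, -0.1, -2.6]
opening: 0.563
clock: 7.4
tool_pos: [0.5654, 0.0222, 0.2067]
eef_rot: [0.865, 0.502, -0.004, -0.002]
contact_force: [-0.4, 0.4, -2.3]
opening: 0.566
```

View pics/hov.png

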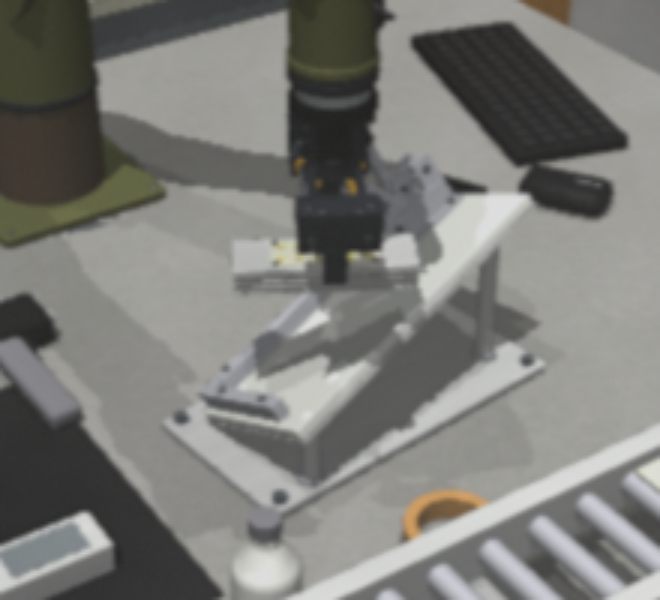

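```bash
python3 -m inch '[[0.15,0,-1,0,40],[0,0,-0.3,0,40],[0,0,-0.3,0,40],[0,0,-0.3,0,40]]' 9
python3 -m inch '[[0,0,-0.3,0,40],[0,0,-0.3,0,40],[0,0,0,0,40]]'
python3 - <<'E'
from h import *
s=snap('scene');cv2.imwrite('pics/con.png',cv2.resize(s['pixels'][180:320,250:420,::-1],None,fx=4,fy=4))
E
```

```text
clock: 7.85
tool_pos: [0.5727, 0.0211, 0.1632]
eef_rot: [0.865, 0.502, 0.001, 0.0]
contact_force: [-0.9, -1.1, -1.3]
opening: 0.562
clock: 8.15
tool_pos: [0.5718, 0.0216, 0.1469]
eef_rot: [0.865, 0.502, -0.001, -0.0]
contact_force: [-0.3, -0.8, -2.2]
opening: 0.566
```

View pics/con.png

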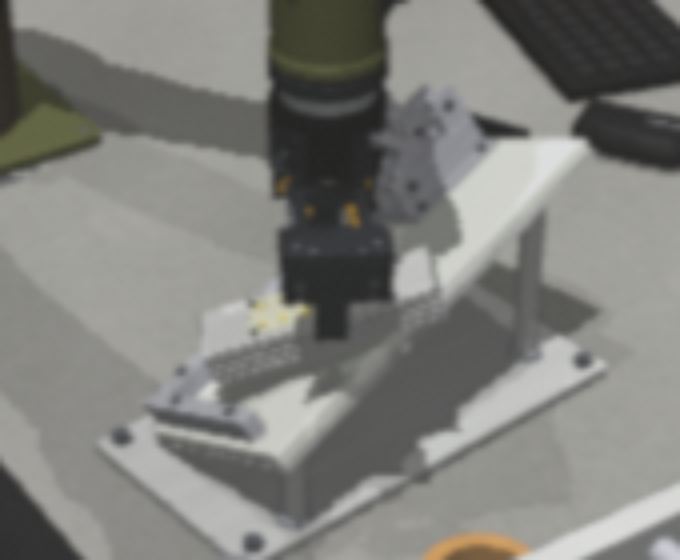

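The module is pitching in the pads as the slope turns it, with its downhill end at (210,340) following down. I'll keep lowering.

```bash
python3 -m inch '[[0,0,-0.25,0,40],[0,0,-0.2,0,40],[0,0,0,0,40]]'
python3 - <<'E'
from h import *
s=snap('scene');cv2.imwrite('pics/con2.png',cv2.resize(s['pixels'][180:320,250:420,::-1],None,fx=4,fy=4))
E
```

```text
clock: 8.5
tool_pos: [0.5721, 0.0212, 0.1361]
eef_rot: [0.865, 0.502, -0.0, 0.0]
contact_force: [-0.4, -0.2, -2.2]
opening: 0.566
```

View pics/con2.png

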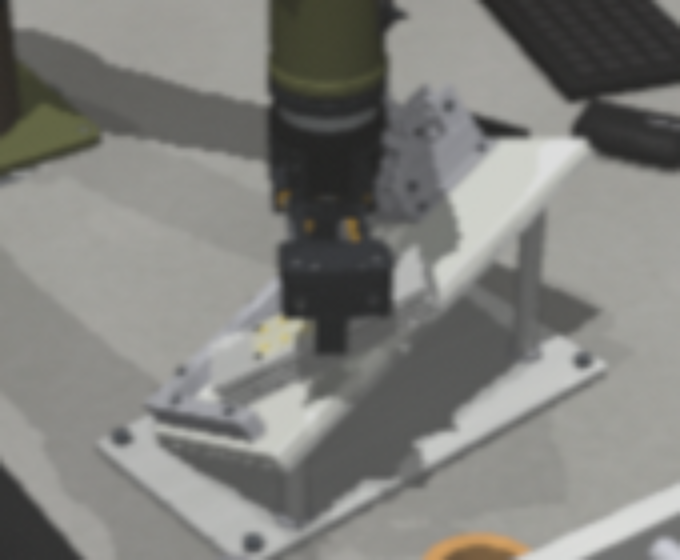

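```bash
python3 -m inch '[[0,0,-0.2,0,40],[0,0,0,0,40]]' 6; python3 -m inch '[[0,0,-0.16,0,40],[0,0,0,0,40]]'
```

```text
clock: 8.75
tool_pos: [0.5721, 0.0211, 0.1314]
eef_rot: [0.865, 0.502, -0.0, 0.0]
contact_force: [-0.9, -1.1, 1.1]
opening: 0.579
clock: 8.95
tool_pos: [0.5722, 0.0209, 0.1277]
eef_rot: [0.865, 0.502, -0.0, 0.0]
contact_force: [-2.0, -1.2, 3.4]
opening: 0.586
```

```bash
cat > chk.py <<'E'
from h import *
from pl import *
import sys
def pts(cam):
    s=r.snapshot(cam);W=cloud(s)
    return s,((W-O)@RP)*1000
if __name__=='__main__':
  for cam in('scene','top'):
    s,Q=pts(cam)
    m=(Q[...,2]>16)&(Q[...,2]<34)&(Q[...,0]>-50)&(Q[...,0]<110)&(Q[...,1]>-97)&(Q[...,1]<85)
    lum=s['pixels'].min(2)>110
    q=Q[m&lum]; print(cam,len(q),end=' ')
    if len(q)>40:
        print('z pct',np.percentile(q[:,2],[5,25,50,75,95]).round(1))
        for _ in range(4):
            c=np.median(q,0); n=np.linalg.lstsq(np.c_[q[:,:2],np.ones(len(q))],q[:,2],rcond=None)[0]; q=q[abs(q[:,2]-np.c_[q[:,:2],np.ones(len(q))]@n)<3]
        print(' slopes deg',np.degrees(n[:2]).round(1),'z0',n[2].round(1),len(q),'rect',cv2.minAreaRect(q[:,:2].astype(np.float32)))
E
python3 chk.py
```

```text
scene 321 z pct [18.7 24.1 25.6 26.8 28.3]
 slopes deg [-1.7  0.8] z0 26.7 242 rect ((30.51243019104004, -21.15601348876953), (160.43075561523438, 57.46064376831055), 49.00455093383789)
top 213 z pct [22.6 25.4 26.9 29.1 31.3]
 slopes deg [1.2 3.1] z0 31.0 150 rect ((-10.746121406555176, -64.5977783203125), (45.95116424560547, 49.35944366455078), 49.21848678588867)
```

Flat: the top sits 25.6 mm above the plate, slopes are under 2°, the centre is at about (30,−21) and it is still gripped. Now I'll turn it toward its home yaw before release.

```bash
python3 -m inch '[[0.06,0.05,0.2,0.5,40],[0.06,0.08,0.15,1,40],[0.06,0.1,0.13,1,40],[0.06,0.1,0.13,1,40],[0.06,0.1,0.1,1,40]]' 8; python3 -m inch '[[0,0,0,0.5,40],[0,0,0,0,40]]'
python3 chk.py
python3 - <<'E'
from h import *
s=snap('scene');cv2.imwrite('pics/rot.png',cv2.resize(s['pixels'][180:320,250:420,::-1],None,fx=4,fy=4))
E
```

```text
clock: 9.55
tool_pos: [0.58, 0.0331, 0.1453]
eef_rot: [0.721, 0.693, 0.0, -0.0]
contact_force: [0.6, -0.9, -2.7]
opening: 0.58
clock: 9.75
tool_pos: [0.5801, 0.033, 0.1452]
eef_rot: [0.705, 0.71, 0.001, -0.0]
contact_force: [-0.3, 0.5, -1.9]
opening: 0.582
scene 306 z pct [19.  25.6 29.3 31.8 33.3]
 slopes deg [-12.2   5.4] z0 44.3 204 rect ((42.13816833496094, -41.49412536621094), (90.69316101074219, 50.89492416381836), 73.50804901123047)
top 111 z pct [23.4 27.  29.9 32.1 33.7]
 slopes deg [-9.   3.7] z0 40.7 85 rect ((32.895240783691406, -71.53340148925781), (34.697235107421875, 47.97844696044922), 75.66503143310547)
```

View pics/rot.png

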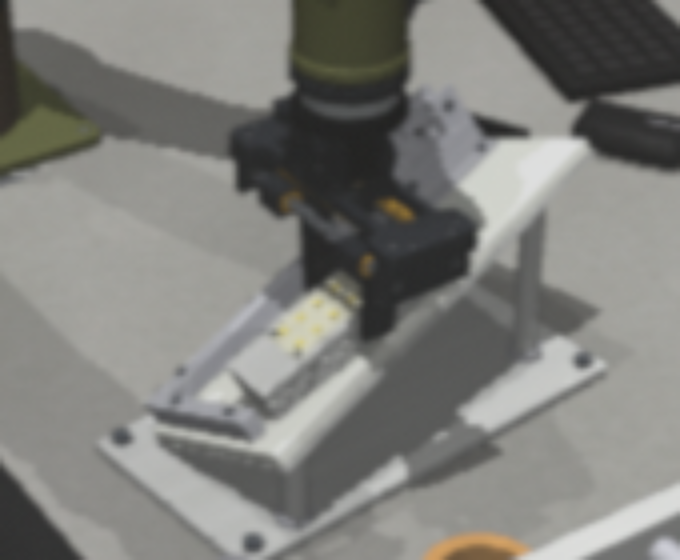

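```bash
python3 -m inch '[[0,0,0,0,56],[0,0,0.1,0,62],[0,0,0.4,0,70],[0,0,0.8,0,80],[0,0,1,0,80]]'; python3 -m inch '[[0,0,1,0,80],[0.5,0,1,0,80],[0.5,0,1,0,80],[0,0,0,0,80]]'
python3 chk.py
python3 - <<'E'
from h import *
s=snap('scene');cv2.imwrite('pics/rel.png',cv2.resize(s['pixels'][180:320,250:420,::-1],None,fx=4,fy=4))
E
```

```text
clock: 10.4
tool_pos: [0.5795, 0.0322, 0.2035]
eef_rot: [0.706, 0.709, -0.0, -0.0]
contact_force: [0.5, -0.9, -0.5]
opening: 0.904
clock: 10.8
tool_pos: [0.6084, 0.032, 0.2823]
eef_rot: [0.706, 0.709, 0.004, 0.003]
contact_force: [-0.6, 0.9, 0.1]
opening: 0.909
scene 480 z pct [19.3 24.  25.8 26.9 28.8]
 slopes deg [-3.1 -0.2] z0 24.2 364 rect ((-27.277389526367188, -17.798484802246094), (46.082218170166016, 158.17623901367188), 0.44775131344795227)
top 182 z pct [22.1 25.2 27.  29.  31.5]
 slopes deg [-2.4  2.2] z0 28.4 126 rect ((-30.210498809814453, -71.56578063964844), (48.992000579833984, 39.40155029296875), 89.96504211425781)
```

View pics/rel.png

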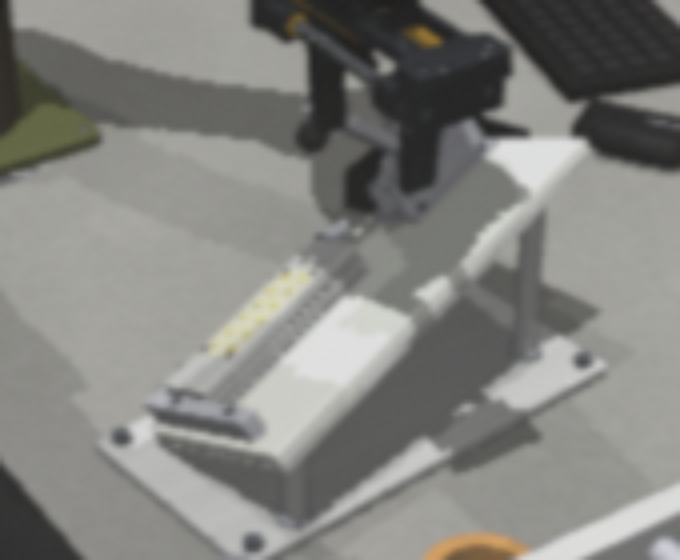

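The module appears home and square: 0.4° yaw, y −18. Before clamping I'll check the x gap to the fence and plan the handle path.

```bash
cat > path.py <<'E'
from pl import *
up=np.array([.309,.951]); h=np.array([.951,-.309])  # in plate y,z (normalised)
for f in (0,.35,.7,1.0,1.3,1.6,1.87,2.0,2.15,2.3,2.43):
    k=f/2.43; pv=np.array([154,31])*(1-k)+np.array([137,45])*k
    a=f*(1.5708-0.03)/2.43+.03*(1-0) if 0 else np.interp(f,[0,2.43],[.03,1.54])
    u=np.array([np.sin(a),np.cos(a)]); t=np.array([u[1],-u[0]])
    if t@up>0:
        E=pv+162*u-9*t; T=E-9*h-22*up; x=-44
    else:
        C=pv+140*u-9*t
        T=C-9*h+0*up   # leading bottom corner on the face
    # if pushing mostly down use centre of the tip
        if t@up<-.7: T=C
        x=-35
    W=w(x,*T)+[0,0,.019]
    print(f,'end',(pv+162*u).round(0),'tip',T.round(0),'TCP',W.round(3))
E
python3 path.py
python3 - <<'E'
from chk import *
s,Q=pts('top')
b=s['pixels'].min(2)
# profile across plate x in the y band free of pad
for lo,hi in((-95,-60),(-60,-20),(-20,20)):
    print(lo,hi)
    m=(Q[...,1]>lo)&(Q[...,1]<hi)&(Q[...,0]>-85)&(Q[...,0]<15)&(abs(Q[...,2])<60)
    q=Q[m]
    for x in range(-84,12,6):
        k=(q[:,0]>=x)&(q[:,0]<x+6)
        if k.sum(): print((x+3,k.sum(),np.median(q[k,2]).round(1)),end=' ')
    print()
m=(b>0)&(Q[...,2]>60)&(Q[...,0]>-60)&(Q[...,0]<-10)&(Q[...,1]>60)&(Q[...,1]<200)
q=Q[m]; k=q[:,2]>160; print('handle top',np.median(q[k],0),k.sum(),'arm?')
snap('top','t2')
E
```

```text
0 end [159. 193.] tip [135. 175.] TCP [0.413 0.095 0.283]
0.35 end [191. 190.] tip [167. 174.] TCP [0.405 0.126 0.292]
0.7 end [222. 180.] tip [195. 167.] TCP [0.409 0.155 0.297]
1.0 end [245. 166.] tip [216. 156.] TCP [0.408 0.178 0.294]
1.3 end [265. 147.] tip [234. 142.] TCP [0.409 0.201 0.286]
1.6 end [281. 124.] tip [249. 123.] TCP [0.412 0.221 0.274]
1.87 end [291. 102.] tip [268. 102.] TCP [0.415 0.245 0.261]
2.0 end [295.  90.] tip [271.  92.] TCP [0.417 0.252 0.253]
2.15 end [298.  76.] tip [274.  81.] TCP [0.421 0.259 0.244]
2.3 end [299.  62.] tip [276.  69.] TCP [0.424 0.265 0.234]
2.43 end [299.  50.] tip [277.  58.] TCP [0.428 0.269 0.226]
-95 -60
(-75, np.int64(6), np.float64(20.5)) (-69, np.int64(22), np.float64(21.2)) (-63, np.int64(12), np.float64(22.2)) (-57, np.int64(18), np.float64(27.8)) (-51, np.int64(23), np.float64(27.7)) (-45, np.int64(19), np.float64(26.9)) (-39, np.int64(24), np.float64(26.6)) (-33, np.int64(17), np.float64(27.0)) (-27, np.int64(25), np.float64(27.4)) (-21, np.int64(18), np.float64(27.7)) (-15, np.int64(42), np.float64(24.1)) (-9, np.int64(36), np.float64(7.1)) (-3, np.int64(19), np.float64(2.8)) (3, np.int64(17), np.float64(1.2)) (9, np.int64(18), np.float64(1.5)) 
-60 -20
(-75, np.int64(5), np.float64(17.9)) (-69, np.int64(5), np.float64(21.0)) (-63, np.int64(2), np.float64(24.5)) (-57, np.int64(8), np.float64(27.9)) (-51, np.int64(7), np.float64(26.6)) (-45, np.int64(7), np.float64(27.2)) (-39, np.int64(6), np.float64(24.8)) (-33, np.int64(7), np.float64(27.2)) (-27, np.int64(7), np.float64(28.4)) (-21, np.int64(7), np.float64(25.7)) (-15, np.int64(8), np.float64(25.9)) (-9, np.int64(1), np.float64(19.8)) 
-20 20

handle top [-56.17572623 199.36170943 606.15516107] 2 arm?
```

Profile check: the module top spans plate x from about −60 to −10, directly next to the fence, so it is home. Next I'll move to the pre-push point with the fingers shut.

```bash
python3 -m inch '[[-1,0,0.2,0.7,0],[-1,0.1,0,1,0],[-1,0.2,0,0,0],[-1,0.2,0,0,0],[-1,0.2,0,0,0]]' 20
python3 -m inch '[[-1,0.2,0,0,0],[-1,0.2,0,0,0],[-0.65,0,-0.1,0,0],[0,0,0,0,0]]'
python3 - <<'E'
from h import *
s=snap('scene');cv2.imwrite('pics/pp.png',cv2.resize(s['pixels'][110:290,250:440,::-1],None,fx=3.3,fy=3.3))
E
```

```text
clock: 11.55
tool_pos: [0.4778, 0.0498, 0.282]
eef_rot: [0.64, 0.769, -0.001, -0.001]
contact_force: [-0.4, 0.3, 0.3]
opening: 0.477
clock: 11.95
tool_pos: [0.4103, 0.0596, 0.2795]
eef_rot: [0.639, 0.769, -0.002, -0.002]
contact_force: [0.2, 0.3, -0.4]
opening: 0.116
```

View pics/pp.png

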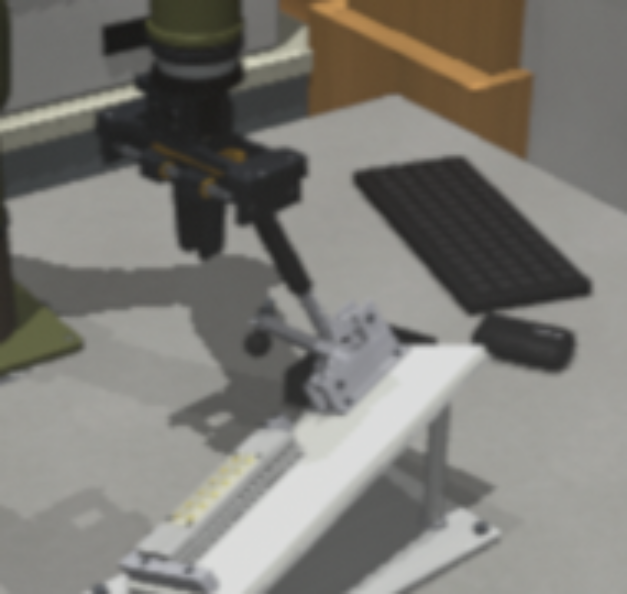

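```bash
python3 -m inch '[[0,0.6,0.1,0,0],[0,0.4,0,0,0],[0,0.4,0.1,0,0],[0,0.4,0.1,0,0],[0,0.4,0.1,0,0]]'
python3 -m inch '[[0,0.4,0.1,0,0],[0,0.4,0.1,0,0],[0,0.4,0.1,0,0],[0,0,0,0,0]]'
```

```text
clock: 12.5
tool_pos: [0.4132, 0.1145, 0.2902]
eef_rot: [0.64, 0.768, -0.001, -0.0]
contact_force: [-1.3, -3.3, 1.6]
opening: 0.003
clock: 12.9
tool_pos: [0.4141, 0.1471, 0.2981]
eef_rot: [0.639, 0.769, 0.001, 0.0]
contact_force: [0.2, 0.1, 0.2]
opening: 0.009
```

```bash
python3 -m inch '[[-0.08,0.41,-0.05,0,0],[-0.08,0.41,-0.05,0,0],[-0.08,0.41,-0.05,0,0],[0,0.46,-0.16,0,0],[0,0.46,-0.16,0,0]]'
python3 -m inch '[[0.06,0.4,-0.24,0,0],[0.06,0.4,-0.24,0,0],[0,0,0,0,0]]'
python3 - <<'E'
from h import *
s=snap('scene');cv2.imwrite('pics/mid.png',cv2.resize(s['pixels'][110:290,250:440,::-1],None,fx=3.3,fy=3.3))
E
```

```text
clock: 13.4
tool_pos: [0.4103, 0.1995, 0.2863]
eef_rot: [0.64, 0.768, 0.002, 0.002]
contact_force: [8.1, -1.5, -2.3]
opening: 0.005
clock: 13.7
tool_pos: [0.4136, 0.2188, 0.2739]
eef_rot: [0.64, 0.768, 0.002, 0.002]
contact_force: [6.7, -5.5, 2.2]
opening: 0.001
```

View pics/mid.png

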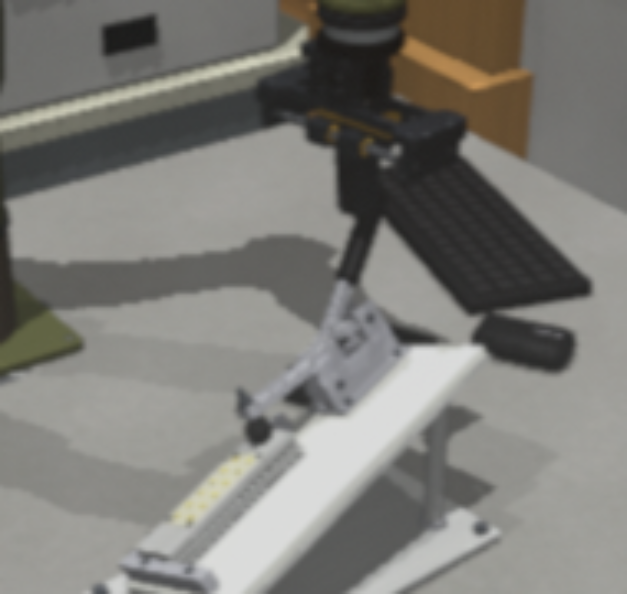

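```bash
cat > hd.py <<'E'
from chk import *
s,Q=pts('scene')
m=(abs(Q[...,0]+35)<40)&(Q[...,1]>120)&(Q[...,1]<330)&(Q[...,2]>55)&(Q[...,2]<230)
q=Q[m]
for z in range(55,230,12):
    k=q[(q[:,2]>=z)&(q[:,2]<z+12)]
    if len(k)>2: print(z+6,len(k),'x',np.percentile(k[:,0],[5,50,95]).round(0),'y',np.percentile(k[:,1],[5,50,95]).round(0))
t=r.get_state()['tool_pos']; print('tip in plate',p(t-[0,0,.019]),'tcp',p(t))
E
python3 hd.py
python3 - <<'E'
from h import *
s=snap('scene');cv2.imwrite('pics/mid2.png',cv2.resize(s['pixels'][145:220,335:400,::-1],None,fx=8,fy=8,interpolation=cv2.INTER_CUBIC))
E
```

```text
61 85 x [-45. -31. -19.] y [131. 165. 202.]
73 42 x [-37. -32. -26.] y [165. 183. 204.]
85 49 x [-38. -28. -21.] y [189. 204. 222.]
97 59 x [-39. -28. -20.] y [207. 220. 246.]
109 64 x [-40. -27. -20.] y [227. 243. 268.]
121 35 x [-30. -24. -17.] y [239. 255. 277.]
133 47 x [-37. -16.  -9.] y [237. 243. 261.]
145 58 x [-38. -14.  -1.] y [239. 246. 259.]
157 46 x [-33. -11.   3.] y [244. 248. 265.]
169 35 x [-28. -20.   4.] y [248. 252. 260.]
181 6 x [-25. -20. -19.] y [249. 253. 255.]
193 7 x [-12.  -8.  -6.] y [235. 242. 260.]
205 51 x [-25.  -7.   1.] y [235. 243. 260.]
217 82 x [-74. -19.   1.] y [237. 250. 280.]
229 45 x [-74. -59.   3.] y [241. 254. 274.]
tip in plate [-33.6140793  246.39684146 123.78157556] tcp [-25.88608308 251.76056182 140.2894094 ]
```

View pics/mid2.png

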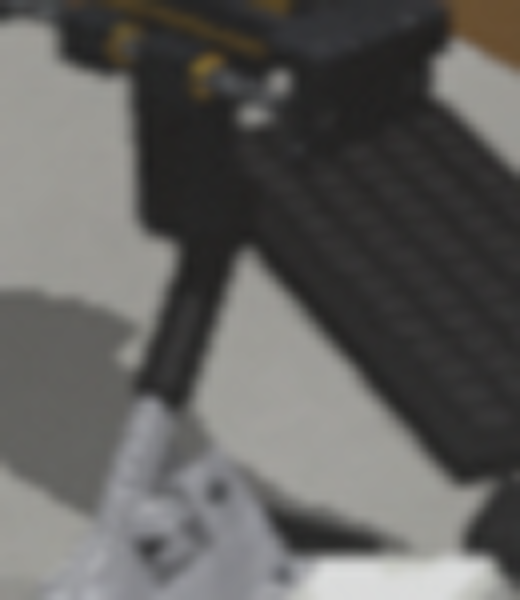

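The grip runs from (150,390) to (235,240), and the fingertips are centred on its upper face at plate x −34. The handle is near the foot-contact angle, so I'll continue around the arc.

```bash
python3 -m inch '[[0.08,0.3,-0.22,0,0],[0.08,0.3,-0.22,0,0],[0.08,0.26,-0.23,0,0],[0.08,0.26,-0.23,0,0]]'
python3 -m inch '[[0.09,0.21,-0.25,0,0],[0.09,0.21,-0.25,0,0]]'
python3 hd.py | head -9 ; python3 hd.py | tail -1
```

```text
clock: 14.25
tool_pos: [0.4211, 0.2441, 0.2515]
eef_rot: [0.641, 0.767, 0.0, 0.003]
contact_force: [6.4, -5.7, 1.0]
opening: 0.006
clock: 14.45
tool_pos: [0.4239, 0.2574, 0.2387]
eef_rot: [0.64, 0.768, 0.0, 0.001]
contact_force: [0.5, 0.4, -0.4]
opening: 0.006
61 74 x [-46. -33. -19.] y [132. 201. 284.]
73 10 x [-30. -18. -15.] y [260. 269. 278.]
85 48 x [-36. -17.  -9.] y [261. 267. 285.]
97 50 x [-36. -14.  -3.] y [263. 269. 287.]
109 49 x [-32. -13.   3.] y [267. 273. 288.]
121 33 x [-31. -20.   3.] y [270. 275. 283.]
133 8 x [-28. -24. -18.] y [275. 276. 278.]
145 12 x [-20. -12.  -1.] y [260. 268. 292.]
157 50 x [-23.  -6.   1.] y [259. 266. 284.]
tip in plate [-36.47496934 271.38819537  75.03613164] tcp [-28.74697312 276.75191573  91.54396549]
```

```bash
python3 -m inch '[[0,0,0.8,0,0],[0,0,1,0,0],[0,0,1,0,0],[0,0.5,1,0,0],[0,1,1,0,0]]'; python3 -m inch '[[0,1,1,0,0],[0,1,0,0,0],[0,1,0,0,0],[0,1,0,0,0],[0,0,0,0,0]]'
python3 hd.py; python3 chk.py
python3 - <<'E'
from chk import *
for cam in('scene','top'):
    s,Q=pts(cam)
    m=(abs(Q[...,0]+35)<14)&(Q[...,1]>215)&(Q[...,1]<320)&(Q[...,2]>20)&(Q[...,2]<90)
    q=Q[m]
    if len(q)>5: print(cam,'grip z',np.percentile(q[:,2],[10,50,90]).round(1),'y',np.percentile(q[:,1],[2,98]).round(1), np.polyfit(q[:,1],q[:,2],1).round(3))
s=snap('scene');cv2.imwrite('pics/end.png',cv2.resize(s['pixels'][150:310,260:420,::-1],None,fx=3.7,fy=3.7))
E
```

```text
clock: 15.05
tool_pos: [0.4221, 0.2931, 0.3601]
eef_rot: [0.641, 0.768, -0.001, -0.0]
contact_force: [0.5, 1.0, -0.5]
opening: 0.004
clock: 15.55
tool_pos: [0.4204, 0.3987, 0.3831]
eef_rot: [0.637, 0.771, -0.0, -0.002]
contact_force: [-0.9, 0.4, 0.9]
opening: 0.004
61 122 x [-45. -30. -19.] y [130. 227. 291.]
tip in plate [ 36.89196982 440.67648164 152.89540169] tcp [ 44.61996603 446.04020199 169.40323554]
scene 477 z pct [19.3 23.9 25.8 26.7 28.3]
 slopes deg [-3.5  0. ] z0 24.2 366 rect ((-27.677978515625, -16.490493774414062), (44.56599044799805, 160.0963592529297), 0.23448899388313293)
top 575 z pct [20.5 24.9 26.8 29.  31.7]
 slopes deg [-3.  -0.2] z0 25.2 380 rect ((-30.28217887878418, -17.99620819091797), (156.4434356689453, 38.880126953125), 89.81262969970703)
scene grip z [44.9 53.7 57.9] y [216.8 296.7] [3.5000e-02 4.3199e+01]
top grip z [51.1 56.3 60.4] y [217.  295.2] [2.0000e-02 5.1049e+01]
```

View pics/end.png

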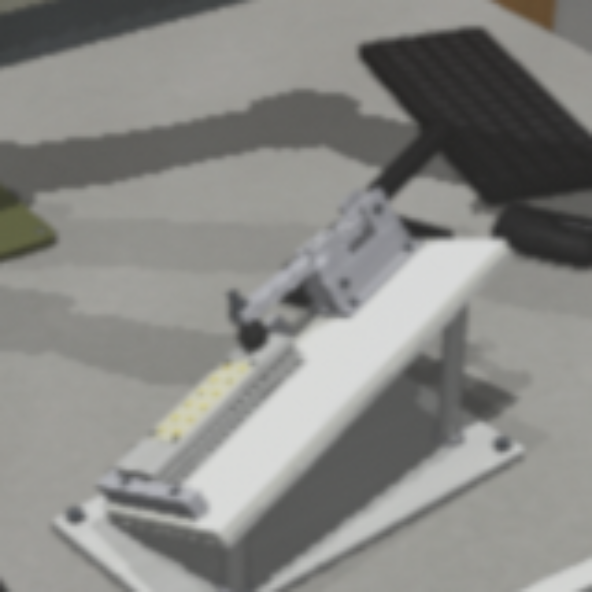

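```bash
python3 - <<'E'
from chk import *
for cam in('scene','top'):
    s,Q=pts(cam); d=s['pixels'].max(2)<70
    m=(abs(Q[...,0]+35)<22)&(Q[...,1]>20)&(Q[...,1]<100)&(Q[...,2]>15)&(Q[...,2]<90)
    q=Q[m&d]; print(cam,len(q),np.percentile(q,[5,50,95],axis=0).round(0) if len(q) else '')
    q=Q[m&~d]; print(' light')
    for y in range(20,100,8):
        k=q[(q[:,1]>=y)&(q[:,1]<y+8)]
        if len(k): print('  ',y,len(k),np.percentile(k[:,2],[5,50,95]).round(0))
E
```

```text
scene 36 [[-36.  38.  33.]
 [-28.  44.  40.]
 [-23.  51.  46.]]
 light
   20 19 [24. 27. 29.]
   28 16 [24. 26. 26.]
   36 28 [21. 26. 58.]
   44 53 [22. 54. 73.]
   52 33 [24. 51. 71.]
   60 19 [23. 52. 58.]
   68 14 [38. 56. 57.]
   76 15 [49. 55. 57.]
   84 18 [41. 53. 57.]
   92 12 [49. 53. 55.]
top 18 [[-36.  42.  35.]
 [-28.  50.  43.]
 [-26.  55.  71.]]
 light
   20 37 [20. 25. 30.]
   28 22 [21. 26. 35.]
   36 22 [24. 29. 63.]
   44 33 [23. 57. 76.]
   52 42 [22. 41. 66.]
   60 25 [32. 58. 60.]
   68 20 [52. 58. 62.]
   76 21 [49. 57. 61.]
   84 23 [52. 57. 63.]
   92 24 [47. 54. 59.]
```

```bash
python3 -c "
from plant import r
print(r.get_state()['contact_force']); r.finish_job()"
```

```text
[ 1.1678236   0.2470454  -0.45756002]
the job is handed in; nothing more can be done
```

I loaded the module, closed the clamp and handed the job in at about 15.9 s of the 54 s allowed. No verdict is reported, and I could not read the foot force or the handle's joint angle directly.

- **Placing:** The tool cannot tilt, so I gripped the module across its width and lowered it pointing uphill until the slope pitched it flat in the pads. While still held, its slopes were under 2° and its top was 25.6 mm above the plate (it is 25 mm thick).
- **Release:** I turned it about 30° toward its home direction, which lifted it about 12° off flat. I then opened the fingers from that rolled position, so it dropped a few millimetres onto the plate before sliding home.
- **Clamp:** The shut fingers pushed the handle around its arc. The highest push I read was about 9 N, and the force then dropped to zero as the handle snapped over.

Last checks, with the gripper clear and reading about 1 N, which is sensor noise:
- **Module position:** It is square to within 0.3° and its y is −16 to −18 mm (home is −20). A direct fit gave x of −28 to −30 mm against −35, which disagrees with home. That fit saw only 39 to 45 mm of the 50 mm width. The height profile, taken before clamping, showed the module running from about −60 to −10 mm right beside the fence, which agrees with home.
- **Handle:** It lies level with the plate, with its end at y 296 mm and its top at about 57 mm, against 298 and 59 expected on the stop.
- **Foot:** It sits at y 44 mm (45 expected), over the module's top.

I took no final measurement of the bystander objects. None looked moved in the part of the bench my last pictures covered.

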